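Dispense one culture dish and nudge it onto the marker plate

ROBOT

A 6-joint arm with a two-finger parallel gripper is mounted at the origin on a cart in front of the work surface, level with it; the furniture and walls round the work are solid. World frame = base frame: x ahead of the robot, y to its left, z up, the work surface at z = 0. Lengths are in m, angles in rad, forces in N, time in s.
With the tool pointing down it reaches from about 0.35 to 0.85 m from the base axis. Payload 8.1 kg.
Tool frame: the origin (TCP) lies midway between the tips of the shut fingers; the grasp point (between the pads) lies robot.grip_depth behind it (robot.grip_depth is the distance from the TCP to the grasp point, in m); z points along the fingers, y is the line along which they close (so a half turn about z gives the same grasp; the last joint's range is limited). The gripper opens to 93 mm and grips with 3 to 60 N. Pads are 15 mm wide; open, the fingers measure 128 mm over their backs; the gripper's body (75 mm by 188 mm) begins 65 mm behind the grasp point.
Start: joints at [-1.304, 0.13, 1.488, -0, 1.523, -0.085], TCP at [0.207, -0.563, 0.219] pointing down, gripper open.
Joint ranges: [-2.96, 2.96], [-0.89, 2.26], [0.02, 2.5], [-1.34, 4.48], [0, 2.73], [-2.66, 2.66]. Speed limits (rad/s): [2.39, 2.39, 2.79, 3.14, 3.14, 3.14].

INTERFACE

Orientations are given as a rotation vector (axis times angle).
In Python, from plant import robot gives the robot as it stands.
- The arm moves only by the tool carry_out, never from a script. Its argument "rows" is a list of rows, each a list of 6 numbers: the shift along the tool's x, y, z in m, then the turn, a rotation vector about the tool's x, y, z in degrees. A call has 1 to 12 rows; each row is the pose to reach, as a shift and turn from the pose commanded when the call began, along the tool's axes at that moment; what a row does not reach only later rows make up. A row lasts 1/8 s, in which the tool goes at most 62.5 mm and 10.7 degrees, less where a joint would pass 70% of its speed; a pose out of reach is approached as far as the arm can. A call with a gripper value outside its range is refused whole. "jaw" is the closure in counts, from 0 (fully open) to 255 (shut), set as the call begins (left out, the last holds). The fingers move at their own pace and stop on an object; "force" is the grip in N (left out, the last holds). Time passes only in rows, so rows that repeat a pose let the fingers close. It gives the time, the measured TCP pose, the force, the opening and the grip force at its end, in the units of the state.
- robot.read_state(): the state, without advancing time (a new reading comes with each control period).
- robot.read_camera(name): name is "scene" or "top" or "wrist"; returns the picture (480x640x3 uint8, red, green, blue); there is no depth.
- robot.camera_model(name): a dict with "fx", "fy", "cx", "cy" (pixels), "R" (3x3) and "t" (3): a world point X has camera coordinates R X + t; the wrist camera has in their place "mount" (4x4, takes a point from camera to tool coordinates, whose origin is the TCP and whose axes are the flange's). Camera axes: x right, y down, z forward; pixel columns grow to the right and rows downward; lengths in m; the calibration is good to about 2 mm. A picture is of the moment at which its call begins: read the wrist's pose just before it. camera_model takes no time and is no camera call.
- robot.close_job(): hands the job in; it is judged then, once.
Trained networks look in the newest picture that a camera, given by its name, has taken for a name from the list of things; names that differ only in an ending like _2 or _b are one class to them, and where a whole thing is asked for, a point or a joint stands for the part that bears it (a point fixed in the world has none). Each returns a list of dicts, best first, with "conf" (0 to 1); they miss things now and then, are a little off and sometimes report something else, mostly with a low value. They report only what shows in the picture. A call takes as long as a camera call.
- robot.outline_of(camera, target): "pixels" (480x640 bool, what is visible of it) and "pixel" ([column, row] in pixels, amid what is visible of it).
The state is a dict: "t": time; "q": joint angles; "dq": joint speeds; "joint_torque": joint torques, N m; "tool_pos": TCP position; "orientation": TCP orientation; "force": force on the tool from outside, world axes, zero at the start; "wrist_torque": the same for the moment, N m; "opening": finger opening in m; "gripper_force": force on a finger pad.
Only numpy, scipy, OpenCV 4.12 (cv2) and the standard library are available. Lean on these libraries where they do the work, as an engineer would, in place of code of your own. Each camera call takes 0.05 s, during which the arm holds its last target. There are 200 camera calls.

TASK

Press the plunger of the dish dispenser all the way down once and let it come back up, so that a single dish slides out of the slot onto the worktop. Then gently nudge that dish aside along the worktop, pushing with the fingers without gripping or lifting it, until it lies flat and wholly on the round dark steel marker plate. Leave the other dishes in the dispenser and do not disturb the things standing around.

Things in the scene. Friction and masses are not known exactly. Their poses are not given: they have to be found in the camera images.
- dispenser: Dish dispenser, fixed. Origin on the worktop under the axis of its clear square magazine (57 mm wide, 62 mm high, front face at x = -25.5 mm); x points away from the outlet, z up. Slot 17 mm high at the foot of the front. Behind the magazine a grey housing, x = 21 to 101 mm, 54 mm wide, 52 mm high, flat flanges to y = +-45 mm; the plunger stands on it at x = 61 mm, y = 0
- dish_out (a point): Point on the worktop in front of the slot, 63 mm from the magazine's axis, where about the dish's centre comes to rest after a full press: a pusher shoves the lowest dish straight out along the dispenser's -x (2.64 times the plunger's travel) and goes back when the plunger is let go; the next dish then drops down, and each further press would eject one more
- plunger_top (a point): Centre of the top face of the plunger's black round knob, 34 mm in diameter, 93 mm above the worktop when up; moves with the plunger
- plunger (a joint): Plunger travel in m: 0 up, 0.025 fully down (68 mm above the worktop). It moves straight down against a spring: about 2 N to start, 5.5 N at the bottom, plus some damping, and returns by itself within about 0.6 s
- dish_1: The lowest dish in the magazine, the one that comes out: a clear closed flat plastic dish, 40 mm in diameter, 13 mm high, 10 to 20 g. Origin at the centre of its underside, z up
- dish_2: Middle dish of the stack, same kind; drops to the worktop inside the magazine after the press. Origin at the centre of its underside, z up
- dish_3: Top dish of the stack, same kind. Origin at the centre of its underside
- mark_plate: Round flat dark steel marker plate with a bright rim, 72 mm in diameter, flush with the worktop (no step), to the left or to the right in front of the dispenser. Origin at its centre on the worktop
- case: Bystander: black round plastic case standing upright on the side of the outlet that has no plate, 43 mm in diameter, 66 mm high, loose. Origin at the centre of its underside, z up
- usb_stick: Bystander: small blue memory stick lying in front of the outlet, 18 x 53 x 8 mm, loose. Origin at the centre of its underside
- counter: Bystander: round hand tally counter lying to the left of the dispenser's housing, 42 x 60 x 18 mm, loose. Origin at the centre of its underside

How it is judged:
On the way, in this order (a step that is already met when the one before it is completed fails the run):
1. the plunger is pressed all the way down (value of joint plunger above 0.0215 m), for 0.05 s.
2. the plunger is back up and one dish lies on the worktop clear of the dispenser (value of joint plunger below 0.003 m and x of dish_1 in the frame of dispenser below -0.045 m and height (world z) of dish_1 below 0.004 m), for 0.1 s.
3. the dish lies wholly on the marker plate (horizontal distance between dish_1 and mark_plate below 0.016 m and height (world z) of dish_1 below 0.004 m and angle between dish_1's own z axis and vertical below 0.1 rad), for 0.2 s.
At the end, for the whole second after the job is handed in: The dispensed dish rests flat with its centre within 16 mm of the plate's centre, the plunger is up (within 3 mm), the other two dishes are within 15 mm of the magazine's axis, the case is upright, and case, memory stick and counter have moved less than 20 mm (all of step 3 and linear speed of dish_1 below 0.01 m/s and value of joint plunger below 0.003 m and x of dish_2 in the frame of dispenser between -0.015 and 0.015 m and y of dish_2 in the frame of dispenser between -0.015 and 0.015 m and x of dish_3 in the frame of dispenser between -0.015 and 0.015 m and y of dish_3 in the frame of dispenser between -0.015 and 0.015 m and distance of each of case, usb_stick, counter from where it was at the start of the episode below 0.02 m and angle between case's own z axis and vertical below 0.2 rad); the robot touches nothing.
It fails at once if a second dish is ejected (x of dish_2 in the frame of dispenser below -0.025 m).
It fails at once if the dispensed dish is lifted off the worktop (height (world z) of dish_1 above 0.008 m).
It fails at once if the dispensed dish is tipped up (angle between dish_1's own z axis and vertical above 0.35 rad).
It fails at once if the dish is gripped or pressed with more than 5.5 N (contact force between dish_1 and the fingers above 5.5 N).
It fails at once if the case, memory stick or counter is knocked away (distance of any of case, usb_stick, counter from where it was at the start of the episode above 0.03 m or angle between case's own z axis and vertical above 0.4 rad).
It also fails if it takes over 50 s, if anything falls off the work surface, if the arm or the gripper's body presses on something with over 40 N, if the wrist force passes 120 N, or if a joint passes its speed limit or range.

## Working session

There is one attempt and no reset: what is moved stays moved. The work goes in short steps, Python scripts to look and compute and a tool call to move; the robot and the scene stay as the last step left them, time stands still between calls to the robot, and variables do not carry over. Pictures are saved under pics/ and viewed, at most 10 in all, crops included, and the job is handed in when it is done.

Besides the shell and the picture viewer there is one more tool, called as name(argument=value, ...) on one line, values as JSON. carry_out: Moves the arm, as the interface text tells. Its arguments: {"type":"object","properties":{"rows":{"type":"array"},"jaw":{"type":"number"},"force":{"type":"number"}},"required":["rows"]}

```bash
mkdir -p pics; cat > h.py <<'E'
import numpy as np, cv2
from scipy.spatial.transform import Rotation as Ro
from plant import robot
def ray(cam,px,z):
    m=robot.camera_model(cam); R=np.array(m["R"]);t=np.array(m["t"])
    c=-R.T@t; d=R.T@np.array([(px[0]-m["cx"])/m["fx"],(px[1]-m["cy"])/m["fy"],1])
    return c+d*(z-c[2])/d[2]
def proj(cam,X):
    m=robot.camera_model(cam); p=np.array(m["R"])@np.array(X)+np.array(m["t"])
    return np.array([m["fx"]*p[0]/p[2]+m["cx"],m["fy"]*p[1]/p[2]+m["cy"]])
E
python3 - <<'E'
from h import *
s=robot.read_state();print(s["tool_pos"],s["orientation"],s["opening"],robot.grip_depth)
for c in("top","scene"):
    im=robot.read_camera(c);cv2.imwrite(f"pics/{c}0.png",im[:,:,::-1])
    m=robot.camera_model(c);print(c,-np.array(m["R"]).T@np.array(m["t"]))
    for n,z in(("mark_plate",0),("plunger_top",.093),("dispenser",.03),("case",.066),("usb_stick",.008),("counter",.018),("dish_1",.013)):
        for o in robot.outline_of(c,n)[:3]:
            if o["conf"]<.3: continue
            ys,xs=np.nonzero(o["pixels"])
            (cx,cy),r=cv2.minEnclosingCircle(np.c_[xs,ys].astype(np.float32))
            print(n,round(o["conf"],2),np.round(o["pixel"]),len(xs),(xs.min(),xs.max(),ys.min(),ys.max()),np.round(ray(c,o["pixel"],z),4),np.round(ray(c,(cx,cy),z),4))
E
```

```text
[ 0.20662643 -0.56269965  0.21761584] [-3.09136990e+00 -5.49439744e-01  2.55237548e-04] 0.09263536914090831 0.0188
top [0.45517263 0.09372131 0.99351671]
mark_plate 0.72 [363. 254.] 1217 (np.int64(344), np.int64(383), np.int64(234), np.int64(272)) [ 0.5458 -0.0177  0.    ] [ 0.5491 -0.0182  0.    ]
plunger_top 0.67 [287. 180.] 326 (np.int64(277), np.int64(296), np.int64(168), np.int64(187)) [0.6623 0.1206 0.093 ] [0.6669 0.1206 0.093 ]
dispenser 0.84 [284. 187.] 2436 (np.int64(263), np.int64(313), np.int64(161), np.int64(235)) [0.6636 0.1262 0.03  ] [0.6435 0.1212 0.03  ]
case 0.73 [209. 246.] 631 (np.int64(197), np.int64(226), np.int64(234), np.int64(261)) [0.553  0.2525 0.066 ] [0.5497 0.2472 0.066 ]
usb_stick 0.5 [281. 319.] 285 (np.int64(265), np.int64(295), np.int64(311), np.int64(321)) [0.4279 0.1308 0.008 ] [0.4346 0.133  0.008 ]
counter 0.56 [224. 171.] 424 (np.int64(214), np.int64(242), np.int64(160), np.int64(181)) [0.6957 0.2362 0.018 ] [0.6919 0.2291 0.018 ]
dish_1 0.97 [284. 222.] 395 (np.int64(276), np.int64(297), np.int64(207), np.int64(228)) [0.6029 0.1273 0.013 ] [0.
[... 329 characters left out ...]
6397 0.1384 0.093 ]
dispenser 0.89 [289. 265.] 3193 (np.int64(254), np.int64(324), np.int64(220), np.int64(297)) [0.6333 0.1313 0.03  ] [0.6475 0.1131 0.03  ]
case 0.95 [250. 310.] 1380 (np.int64(234), np.int64(264), np.int64(285), np.int64(336)) [0.5066 0.2772 0.066 ] [0.506  0.2771 0.066 ]
usb_stick 0.88 [363. 337.] 327 (np.int64(348), np.int64(379), np.int64(328), np.int64(347)) [0.4284 0.138  0.008 ] [0.4256 0.1388 0.008 ]
counter 0.82 [217. 280.] 472 (np.int64(202), np.int64(236), np.int64(270), np.int64(289)) [0.6789 0.2438 0.018 ] [0.6838 0.2369 0.018 ]
dish_1 0.52 [304. 288.] 56 (np.int64(300), np.int64(311), np.int64(286), np.int64(292)) [0.5807 0.1362 0.013 ] [0.5785 0.1351 0.013 ]
```

```bash
python3 - <<'E'
import cv2
a=cv2.imread("pics/top0.png")[150:350,180:420];b=cv2.imread("pics/scene0.png")[200:360,190:430]
a=cv2.resize(a,(720,600),interpolation=2);cv2.imwrite("pics/topc.png",a)
cv2.imwrite("pics/scenec.png",cv2.resize(b,(780,520),interpolation=2))
E
```

```text
(no output)
```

View pics/topc.png

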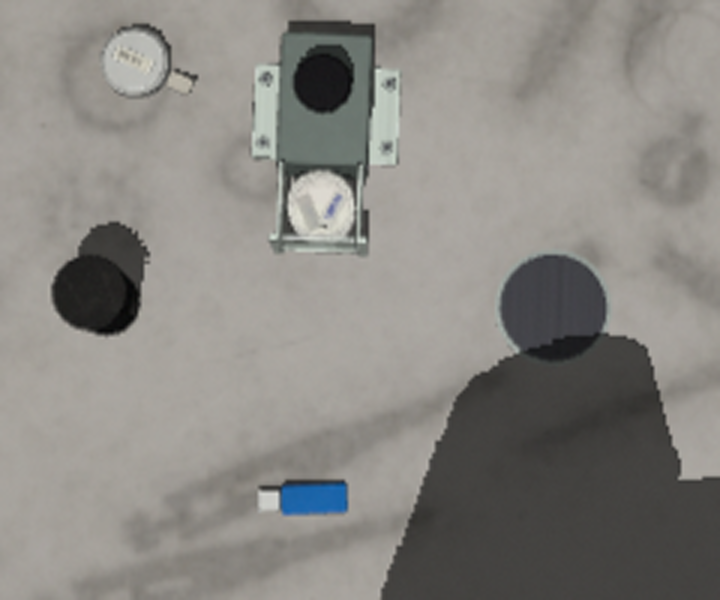

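View pics/scenec.png

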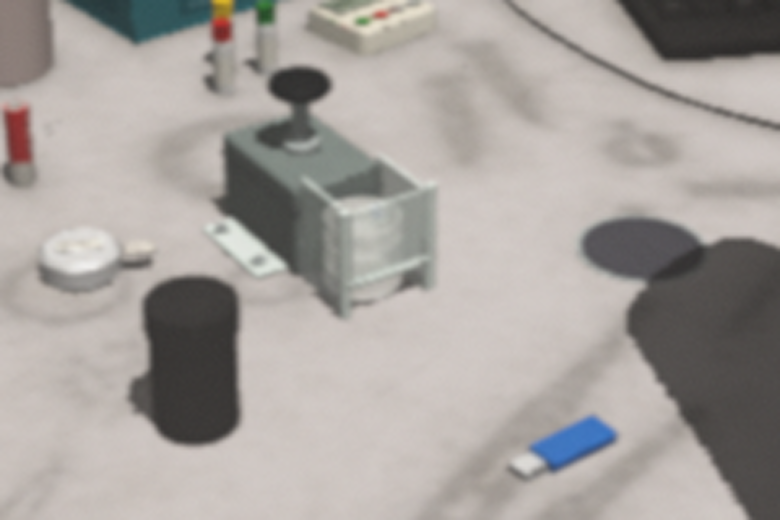

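The crops show the knob at top pixel (287.7,176.7), the stack's top dish at (287,218.3), the plate at (364.5,252) on the right, and the case and memory stick clear of the push lane. Next I refine these positions and check the background.

```bash
python3 - <<'E'
from h import *
f=lambda u,v:(180+u/3,150+v/3)
P=lambda n,u,v,z:print(n,np.round(ray("top",f(u,v),z),4))
P("knob",323,77,.093);P("stack top",321,205,.039);P("flange mid",326.5,115,.003)
P("plate",553.5,307,0);P("plateL",499,307,0);P("plateR",607,307,0);P("plateT",553,253,0);P("plateB",553,360,0)
P("fl bl",252,159,.003);P("fl br",397,165,.003);P("fl tl",256,65,.003);P("fl tr",400,70,.003);P("front bar l",272,250,.062);P("front bar r",366,253,.062)
# scene knob: top face ellipse centre crop (300,84)
print(ray("scene",(190+300/3.25,200+84/3.25),.093), ray("scene",(190+642/3.25,200+247/3.25),0))
E
```

```text
knob [0.6698 0.1189 0.093 ]
stack top [0.6058 0.121  0.039 ]
flange mid [0.6674 0.1191 0.003 ]
plate [ 0.5498 -0.0205  0.    ]
plateL [0.5496 0.0129 0.    ]
plateR [ 0.55   -0.0534  0.    ]
plateT [ 0.5831 -0.0204  0.    ]
plateB [ 0.5173 -0.02    0.    ]
fl bl [0.6396 0.1644 0.003 ]
fl br [0.6366 0.0756 0.003 ]
fl tl [0.6984 0.1627 0.003 ]
fl tr [0.6961 0.074  0.003 ]
front bar l [0.5759 0.1482 0.062 ]
front bar r [0.5745 0.0943 0.062 ]
[0.65680288 0.12790873 0.093     ] [ 0.54734614 -0.01622533  0.        ]
```

View pics/top0.png

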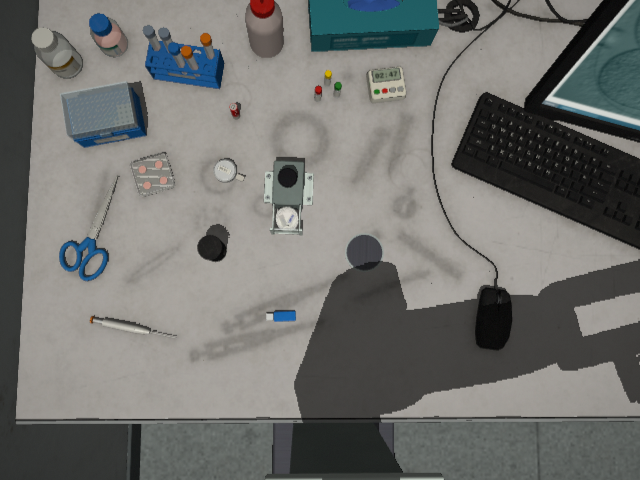

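The full top view shows open worktop around the dispenser (plunger at about (287,177), plate at (364,252)). The tall items are at rows below 100, well behind it.

```bash
cat >> h.py <<'E'
def plan(tgt,yaw_y=0.0):
    "tool-frame shift to world tgt, and tool turn (deg) to point down with tool y at angle yaw_y from world x"
    s=robot.read_state();R=Ro.from_rotvec(s["orientation"])
    y=np.array([np.cos(yaw_y),np.sin(yaw_y),0]);z=np.array([0,0,-1.]);x=np.cross(y,z)
    T=Ro.from_matrix(np.c_[x,y,z])
    print("tool",np.round(s["tool_pos"],4),"R",np.round(R.as_matrix().T[:,:],3).tolist(),"f",np.round(s["force"],1),"t",s["t"])
    print("shift",np.round(R.inv().apply(np.array(tgt)-s["tool_pos"]),4),"turn",np.round((R.inv()*T).as_rotvec(degrees=True),2))
E
python3 -c "
from h import *
plan([.667,.119,.14])"
```

```text
tool [ 0.2068 -0.5632  0.2186] R [[0.939, 0.345, -0.0], [0.345, -0.939, -0.0], [-0.0, 0.0, -1.0]] f [ 0.2 -0.5  0.9] t 0.8
shift [ 0.6671 -0.4819  0.0787] turn [ -0.    -0.   -69.84]
```

carry_out(rows=[[0.048, -0.034, 0, 0, 0, -7], [0.095, -0.069, 0, 0, 0, -14], [0.143, -0.103, 0, 0, 0, -21], [0.191, -0.138, 0, 0, 0, -28], [0.238, -0.172, 0, 0, 0, -35], [0.286, -0.207, 0, 0, 0, -42], [0.334, -0.241, 0, 0, 0, -49], [0.381, -0.275, 0, 0, 0, -56], [0.429, -0.31, 0, 0, 0, -63], [0.477, -0.344, 0, 0, 0, -69.84], [0.524, -0.379, 0, 0, 0, -69.84], [0.572, -0.413, 0, 0, 0, -69.84]], jaw=255)

```text
t: 2.3
tool_pos: [0.6024, 0.0234, 0.2189]
orientation: [2.221, 2.221, 0.001]
force: [0.3, -1.6, -0.6]
opening: 0.0003
gripper_force: 0.0
```

```bash
python3 -c "
from h import *
plan([.667,.119,.14])
print(robot.read_state()['opening'])"
```

```text
tool [0.6024 0.0234 0.2189] R [[-0.0, 1.0, -0.0], [1.0, 0.0, 0.001], [0.001, -0.0, -1.0]] f [ 0.3 -1.6 -0.6] t 2.3
shift [0.0956 0.0646 0.0789] turn [0.04 0.01 0.01]
0.0003329218663206591
```

carry_out(rows=[[0.04, 0.028, 0, 0, 0, 0], [0.08, 0.054, 0, 0, 0, 0], [0.0956, 0.0646, 0.02, 0, 0, 0], [0.0956, 0.0646, 0.06, 0, 0, 0], [0.0956, 0.0646, 0.09, 0, 0, 0], [0.0956, 0.0646, 0.1, 0, 0, 0], [0.0956, 0.0646, 0.1, 0, 0, 0]])

```text
t: 3.18
tool_pos: [0.6658, 0.1171, 0.1185]
orientation: [-2.221, -2.221, 0.001]
force: [-0.6, -0.4, -0.6]
opening: 0.0005
gripper_force: 0.0
```

```bash
python3 - <<'E'
from h import *
s=robot.read_state();print(s["tool_pos"],s["force"])
w=robot.read_camera("wrist");sc=robot.read_camera("scene")
m=robot.camera_model("wrist");M=np.array(m["mount"])
R=Ro.from_rotvec(s["orientation"]).as_matrix()
for o in robot.outline_of("wrist","plunger_top")[:2]:
    ys,xs=np.nonzero(o["pixels"]);px=o["pixel"]
    d=R@M[:3,:3]@np.array([(px[0]-m["cx"])/m["fx"],(px[1]-m["cy"])/m["fy"],1]);c=s["tool_pos"]+R@M[:3,3]
    print(o["conf"],px,xs.min(),xs.max(),ys.min(),ys.max(),c+d*(.093-c[2])/d[2])
cv2.imwrite("pics/w1.png",np.hstack([cv2.resize(w,(400,300)),cv2.resize(sc[180:315,200:380],(400,300))])[:,:,::-1])
E
```

```text
[0.66579196 0.11707209 0.11846512] [-0.59859054 -0.36091143 -0.63844425]
0.73 [323.0, 262.3] 293 354 242 293 [0.66899207 0.1272438  0.093     ]
```

View pics/w1.png

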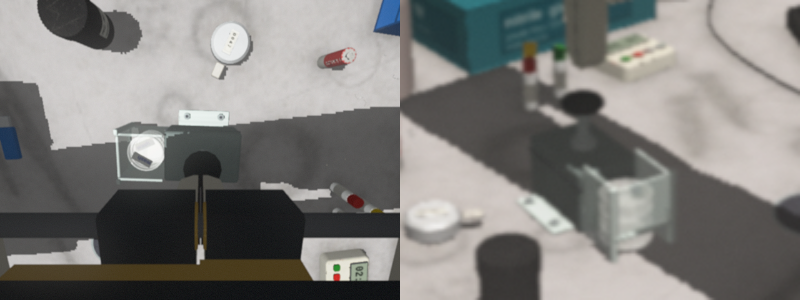

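The wrist view puts the fingertips (column ~201 of 400) in line with the knob's centre (~202), about 3 mm short in y. I'll press slowly.

carry_out(rows=[[0.003, 0.002, 0.01, 0, 0, 0], [0.003, 0.002, 0.022, 0, 0, 0], [0.003, 0.002, 0.026, 0, 0, 0], [0.003, 0.002, 0.03, 0, 0, 0], [0.003, 0.002, 0.034, 0, 0, 0], [0.003, 0.002, 0.038, 0, 0, 0], [0.003, 0.002, 0.042, 0, 0, 0], [0.003, 0.002, 0.046, 0, 0, 0], [0.003, 0.002, 0.0495, 0, 0, 0], [0.003, 0.002, 0.0505, 0, 0, 0], [0.003, 0.002, 0.0505, 0, 0, 0], [0.003, 0.002, 0.0505, 0, 0, 0]])

```text
t: 4.82
tool_pos: [0.668, 0.1202, 0.0684]
orientation: [-2.222, -2.221, -0.0]
force: [-3.2, 0.9, 5.4]
opening: 0.0006
gripper_force: 2.4
```

carry_out(rows=[[0, 0, -0.02, 0, 0, 0], [0, 0, -0.04, 0, 0, 0], [0, 0, -0.08, 0, 0, 0], [0, 0, -0.12, 0, 0, 0], [0.02, -0.03, -0.12, 0, 0, 0], [0.06, -0.07, -0.12, 0, 0, 0], [0.1, -0.1, -0.12, 0, 0, 0], [0.1, -0.12, -0.12, 0, 0, 0], [0.1, -0.12, -0.12, 0, 0, 0]], jaw=206)

```text
t: 5.95
tool_pos: [0.5478, 0.2209, 0.1901]
orientation: [2.219, 2.222, 0.003]
force: [-0.1, 0.3, -0.1]
opening: 0.018
gripper_force: 0.0
```

```bash
python3 - <<'E'
from h import *
s=robot.read_state();print(s["tool_pos"],s["opening"])
ims={c:robot.read_camera(c) for c in("top","scene","wrist")}
for c in("top","scene"):
  for n,z in(("dish_1",.0065),("mark_plate",0)):
    for o in robot.outline_of(c,n)[:3]:
        ys,xs=np.nonzero(o["pixels"]);print(c,n,o["conf"],o["pixel"],(xs.min(),xs.max(),ys.min(),ys.max()),np.round(ray(c,o["pixel"],z),4))
a=cv2.resize(ims["top"][160:280,240:400],(400,300),interpolation=2);b=cv2.resize(ims["scene"][210:360,230:430],(400,300),interpolation=2)
w=cv2.resize(ims["wrist"],(400,300))
cv2.imwrite("pics/a2.png",np.vstack([np.hstack([a,b]),np.hstack([w,w*0])])[:,:,::-1])
m=robot.camera_model("wrist");M=np.array(m["mount"]);R=Ro.from_rotvec(s["orientation"]).as_matrix()
for n,z in(("dish_1",.0065),("mark_plate",0)):
  for o in robot.outline_of("wrist",n)[:3]:
    px=o["pixel"];d=R@M[:3,:3]@np.array([(px[0]-m["cx"])/m["fx"],(px[1]-m["cy"])/m["fy"],1]);cc=s["tool_pos"]+R@M[:3,3]
    print("wrist",n,o["conf"],px,cc+d*(z-cc[2])/d[2])
E
```

```text
[0.54783133 0.22094621 0.19011073] 0.01804448368332473
top dish_1 0.86 [285.6, 254.8] (np.int64(275), np.int64(296), np.int64(244), np.int64(265)) [0.544  0.1239 0.0065]
top dish_1 0.77 [284.0, 221.8] (np.int64(276), np.int64(297), np.int64(207), np.int64(228)) [0.6045 0.1274 0.0065]
top mark_plate 0.62 [366.4, 253.7] (np.int64(346), np.int64(383), np.int64(233), np.int64(270)) [ 0.5473 -0.024   0.    ]
scene dish_1 0.65 [323.9, 300.7] (np.int64(310), np.int64(336), np.int64(291), np.int64(310)) [0.5402 0.126  0.0065]
scene mark_plate 0.62 [388.5, 274.9] (np.int64(368), np.int64(408), np.int64(266), np.int64(286)) [ 0.5492 -0.0201  0.    ]
wrist dish_1 0.92 [318.0, 314.3] [0.54773665 0.12827995 0.0065    ]
wrist mark_plate 0.87 [322.2, 412.9] [0.55218069 0.00728885 0.        ]
wrist mark_plate 0.43 [430.2, 295.7] [ 6.61579855e-01  1.45592369e-01 -5.55111512e-17]
```

View pics/a2.png

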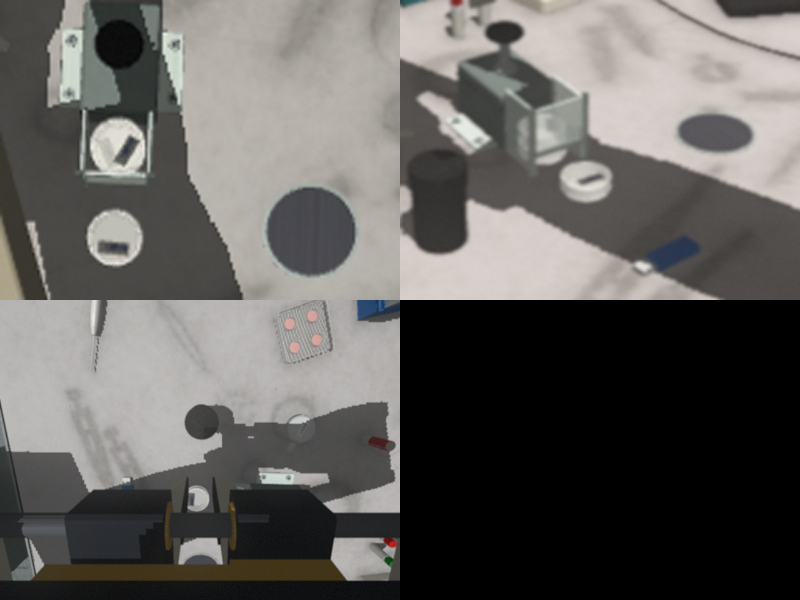

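The dish came out at about (0.544, 0.124), the plunger is up, and the plate is at about (0.549, -0.020). I'll go down on the far side (+y) of the dish with the fingers 18 mm open as a cradle.

carry_out(rows=[[-0.03, -0.005, 0.03, 0, 0, 0], [-0.056, -0.005, 0.06, 0, 0, 0], [-0.056, -0.005, 0.1, 0, 0, 0], [-0.056, -0.005, 0.13, 0, 0, 0], [-0.056, -0.005, 0.155, 0, 0, 0], [-0.056, -0.005, 0.17, 0, 0, 0], [-0.056, -0.005, 0.18, 0, 0, 0], [-0.056, -0.005, 0.1835, 0, 0, 0], [-0.056, -0.005, 0.1835, 0, 0, 0]])

```text
t: 7.52
tool_pos: [0.5435, 0.1643, 0.0052]
orientation: [2.221, 2.221, 0.001]
force: [0.2, -0.3, -0.3]
opening: 0.0178
gripper_force: 0.0
```

```bash
python3 - <<'E'
from h import *
s=robot.read_state();print(s["tool_pos"],s["force"])
for c in("scene","top"):
  im=robot.read_camera(c)
  for o in robot.outline_of(c,"dish_1")[:3]: print(c,o["conf"],o["pixel"],np.round(ray(c,o["pixel"],.0065),4))
  if c=="scene": cv2.imwrite("pics/s3.png",cv2.resize(im[210:360,230:430],(600,450),interpolation=2)[:,:,::-1])
E
```

```text
[0.54350033 0.16430039 0.00517713] [ 0.2029989  -0.27312198 -0.30989817]
scene 0.62 [324.8, 298.9] [0.5436 0.1217 0.0065]
top 0.63 [285.1, 264.4] [0.5265 0.1247 0.0065]
```

View pics/s3.png

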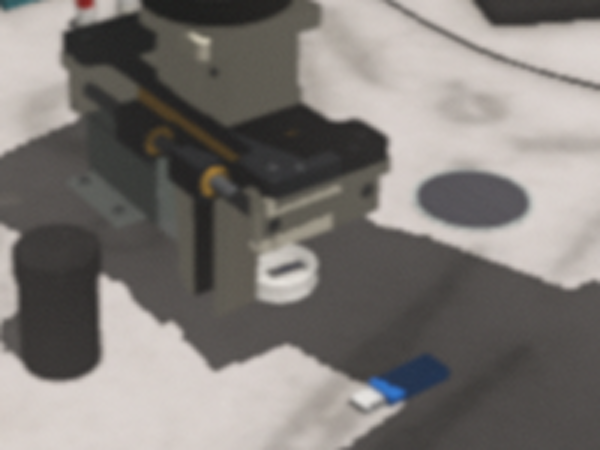

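carry_out(rows=[[-0.004, 0, 0, 0, 0, 0], [-0.008, 0, 0, 0, 0, 0], [-0.013, 0, 0, 0, 0, 0], [-0.019, 0, 0, 0, 0, 0], [-0.026, 0, 0, 0, 0, 0], [-0.033, 0, 0, 0, 0, 0], [-0.04, 0.001, 0, 0, 0, 0], [-0.047, 0.001, 0, 0, 0, 0], [-0.054, 0.002, 0, 0, 0, 0], [-0.061, 0.002, 0, 0, 0, 0], [-0.066, 0.003, 0, 0, 0, 0], [-0.07, 0.003, 0, 0, 0, 0]])

```text
t: 9.22
tool_pos: [0.5461, 0.0938, 0.0047]
orientation: [2.222, 2.221, 0.0]
force: [-0.4, -0.1, 1.1]
opening: 0.0177
gripper_force: 0.0
```

```bash
cat > look.py <<'E'
from h import *
s=robot.read_state();print(s["tool_pos"],s["force"],s["t"])
for c in("scene","top"):
  im=robot.read_camera(c);cv2.imwrite(f"pics/{c}_{s['t']:.1f}.png",im[:,:,::-1])
  for n in("dish_1","mark_plate","usb_stick","case"):
   for o in robot.outline_of(c,n)[:2]:
    ys,xs=np.nonzero(o["pixels"]);print(c,n,o["conf"],o["pixel"],(int(xs.min()),int(xs.max()),int(ys.min()),int(ys.max())),np.round(ray(c,o["pixel"],.0065),4))
E
python3 look.py
```

```text
[0.54610952 0.09381904 0.00465964] [-0.42577766 -0.05537297  1.13606041] 9.225
scene dish_1 0.72 [284.6, 227.9] (273, 289, 220, 244) [0.7965 0.0354 0.0065]
scene dish_1 0.66 [353.2, 288.6] (349, 361, 281, 298) [0.5416 0.065  0.0065]
scene mark_plate 0.85 [390.6, 275.7] (367, 408, 266, 287) [ 0.5371 -0.0136  0.0065]
scene usb_stick 0.58 [361.5, 338.2] (348, 379, 329, 346) [0.4293 0.1394 0.0065]
scene case 0.88 [252.4, 308.9] (234, 264, 285, 336) [0.5855 0.2307 0.0065]
top mark_plate 0.61 [376.7, 254.5] (368, 383, 234, 268) [ 0.5453 -0.042   0.0065]
top usb_stick 0.49 [285.2, 317.1] (269, 295, 311, 321) [0.4318 0.1237 0.0065]
top case 0.92 [212.1, 246.5] (197, 226, 235, 261) [0.5584 0.2569 0.0065]
```

carry_out(rows=[[-0.004, 0, 0, 0, 0, 0], [-0.01, 0, 0, 0, 0, 0], [-0.017, 0.001, 0, 0, 0, 0], [-0.024, 0.001, 0, 0, 0, 0], [-0.031, 0.001, 0, 0, 0, 0], [-0.039, 0.002, 0, 0, 0, 0], [-0.047, 0.002, 0, 0, 0, 0], [-0.055, 0.002, 0, 0, 0, 0], [-0.063, 0.003, 0, 0, 0, 0], [-0.07, 0.003, 0, 0, 0, 0], [-0.076, 0.003, 0, 0, 0, 0], [-0.08, 0.003, 0, 0, 0, 0]])

```text
t: 11.22
tool_pos: [0.549, 0.0138, 0.0047]
orientation: [2.222, 2.221, 0.0]
force: [-0.4, 0.4, -0.1]
opening: 0.0177
gripper_force: 0.0
```

carry_out(rows=[[0, 0, 0, 0, 0, 0], [0.01, 0, 0, 0, 0, 0], [0.04, 0, 0, 0, 0, 0], [0.06, 0, 0, 0, 0, 0], [0.06, 0, -0.05, 0, 0, 0], [0.06, 0, -0.11, 0, 0, 0], [0.11, 0, -0.16, 0, 0, 0], [0.17, 0, -0.16, 0, 0, 0], [0.2, 0, -0.16, 0, 0, 0], [0.2, 0, -0.16, 0, 0, 0]])

```text
t: 12.48
tool_pos: [0.5484, 0.2172, 0.1647]
orientation: [-2.217, -2.226, -0.001]
force: [0.3, 0.5, -0.3]
opening: 0.018
gripper_force: 0.0
```

```bash
python3 look.py; python3 - <<'E'
import cv2,glob,os,numpy as np
f=lambda c:max(glob.glob(f"pics/{c}_*.png"),key=os.path.getmtime)
a=cv2.imread(f("top"))[210:300,320:440];b=cv2.imread(f("scene"))[225:315,330:450]
cv2.imwrite("pics/v.png",np.vstack([cv2.resize(i,(400,300),interpolation=2) for i in(a,b)]))
E
```

```text
[0.54839511 0.21718042 0.16469509] [ 0.32882638  0.45693456 -0.25721503] 12.475
scene dish_1 0.63 [303.2, 289.0] (300, 311, 285, 291) [0.5879 0.1333 0.0065]
scene mark_plate 0.82 [397.7, 278.7] (367, 408, 268, 286) [ 0.5228 -0.0169  0.0065]
scene usb_stick 0.67 [360.7, 338.4] (348, 379, 328, 346) [0.4296 0.1407 0.0065]
scene case 0.93 [251.3, 308.9] (235, 263, 285, 336) [0.5864 0.2321 0.0065]
top dish_1 0.83 [286.4, 219.9] (276, 297, 208, 228) [0.608  0.123  0.0065]
top dish_1 0.65 [363.3, 251.2] (350, 372, 241, 263) [ 0.5512 -0.0176  0.0065]
top mark_plate 0.98 [373.9, 253.4] (345, 382, 234, 271) [ 0.5473 -0.0369  0.0065]
top usb_stick 0.67 [288.3, 318.8] (278, 295, 311, 321) [0.4288 0.1182 0.0065]
```

View pics/v.png

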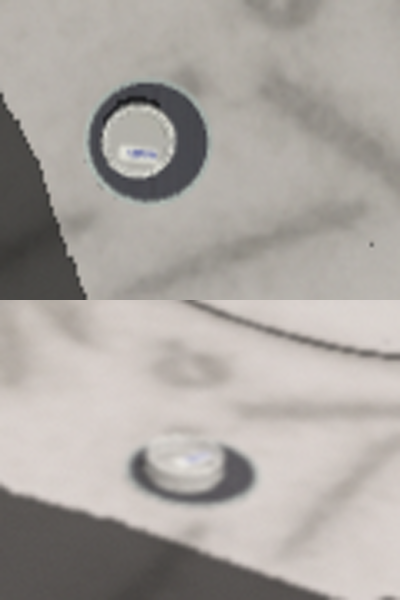

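The dish lies flat within the plate: dish centre at crop (138,141), plate centre at (148,141), so about 6 mm off against the 16 mm allowed. I'm handing in.

```bash
python3 -c "
from plant import robot
print(robot.close_job())"
```

```text
the job is handed in; nothing more can be done
None
```

I pressed the plunger down once, one dish came out, and I nudged it flat onto the marker plate, about 6 mm off centre by the camera (16 mm allowed); the bystanders looked unmoved and the job is handed in, but no verdict was returned.

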